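# Fetch the ramekin from behind the jar and shaker

### The job

The ramekin at the back of the steel caddy is wanted on the white plate, but the spice jar and the shaker stand in front of it. First set the jar and the shaker aside, standing on the small wooden board, and only then take the ramekin out and stand it in the middle of the plate; after that put the jar and the shaker back upright in the caddy, each on the very spot where it stood at the start. Leave the drinks can and the kitchen timer alone, and tip nothing over.

Things in the scene. Friction and masses are not known exactly. Their poses are not given: they have to be found in the camera images.
- caddy: Shallow open steel tray, 136 (its x) x 172 (its y) x 21 mm, fixed. Origin at the centre of its underside, z up. Floor top 4 mm above the origin, rim 21 mm. Three round black rubber pads flush with the floor mark the standing places: back pad at (x +24, y 0) mm, front pads at (x -31, y +50) and (x -31, y -50) mm in its frame.
- board: Small light wooden board, 105 (its x) x 170 (its y) x 14 mm, fixed, empty at the start. Origin at the centre of its underside; its top is 14 mm above.
- plate: White round side plate with brown speckles in the middle, 190 mm across, 22 mm high at the rim, fixed. Origin at the centre of its underside; the middle where things stand is about 8 mm above the origin.
- ramekin: Loose empty white fluted porcelain ramekin, 62 mm across at the foot, 69 mm at the rim, 42 mm high, on the back pad of the caddy at the start. Origin at the centre of its underside, z up.
- jar: Loose glass spice jar with a black lid, 63 mm in diameter, 94 mm high, on one of the two front pads of the caddy (either one) at the start. Origin at the centre of its underside, z up.
- shaker: Loose glass shaker with a grey perforated cap, 44 mm in diameter up to 70 mm, cap 34 mm in diameter, 90 mm high in all; on the other front pad of the caddy at the start. Origin at the centre of its underside, z up.
- can: Loose drinks can, 66 mm in diameter, 115 mm high: a bystander between the robot and the work. Origin at the centre of its underside.
- timer: Loose mechanical kitchen timer with a red cap, 66 mm in diameter, 56 mm high: a bystander between the robot and the work. Origin at the centre of its underside.

How it is judged:
On the way, in this order (a step that is already met when the one before it is completed fails the run):
1. the jar and the shaker both stand released on the wooden board while the ramekin still stands in its place in the caddy (x of jar in the frame of board between -0.05 and 0.05 m and y of jar in the frame of board between -0.083 and 0.083 m and z of jar in the frame of board between 0.01 and 0.02 m and angle between each of jar, shaker's own z axis and vertical below 0.12 rad and linear speed of each of jar, shaker below 0.03 m/s and contact force between the fingers and jar below 0.1 N and x of shaker in the frame of board between -0.05 and 0.05 m and y of shaker in the frame of board between -0.083 and 0.083 m and z of shaker in the frame of board between 0.01 and 0.02 m and contact force between the fingers and shaker below 0.1 N and distance of ramekin from where it was at the start of the episode below 0.02 m), for 0.2 s.
2. the ramekin stands released in the middle of the plate while the jar and the shaker are still on the board (horizontal distance between ramekin and plate below 0.02 m and z of ramekin in the frame of plate below 0.018 m and angle between each of ramekin, jar, shaker's own z axis and vertical below 0.12 rad and linear speed of each of ramekin, jar, shaker below 0.03 m/s and contact force between the fingers and ramekin below 0.1 N and x of jar in the frame of board between -0.05 and 0.05 m and y of jar in the frame of board between -0.083 and 0.083 m and z of jar in the frame of board between 0.01 and 0.02 m and contact force between the fingers and jar below 0.1 N and x of shaker in the frame of board between -0.05 and 0.05 m and y of shaker in the frame of board between -0.083 and 0.083 m and z of shaker in the frame of board between 0.01 and 0.02 m and contact force between the fingers and shaker below 0.1 N), for 0.2 s.
At the end, for the whole second after the job is handed in: The ramekin stands upright on the plate within 20 mm of its centre; the jar and the shaker stand upright in the caddy, each within 15 mm of where it stood at the start; all released and at rest (horizontal distance between ramekin and plate below 0.02 m and z of ramekin in the frame of plate below 0.018 m and angle between each of ramekin, jar, shaker's own z axis and vertical below 0.12 rad and linear speed of each of ramekin, jar, shaker below 0.03 m/s and contact force between the fingers and ramekin below 0.1 N and distance of each of jar, shaker from where it was at the start of the episode below 0.015 m and contact force between the fingers and jar below 0.1 N and contact force between the fingers and shaker below 0.1 N); the robot touches nothing.
It fails at once if the drinks can or the timer is moved by more than 20 mm (distance of any of can, timer from where it was at the start of the episode above 0.02 m).
It fails at once if the jar, the shaker or the ramekin is tipped over (angle between any of jar, shaker, ramekin's own z axis and vertical above 0.7 rad).
It also fails if it takes over 128 s, if anything falls off the work surface, if the arm or the gripper's body presses on something with over 40 N, if the wrist force passes 120 N, or if a joint passes its speed limit or range.

### The arm

A 6-joint arm with a two-finger parallel gripper is mounted at the origin on the work surface; the furniture and walls round the work are solid. World frame = base frame: x ahead of the robot, y to its left, z up, the work surface at z = 0. Lengths are in m, angles in rad, forces in N, time in s.
With the tool pointing down it reaches from about 0.375 to 0.975 m from the base axis. Payload 3.8 kg.
Tool frame: the origin (TCP) lies midway between the tips of the shut fingers; the grasp point (between the pads) lies 19 mm behind it; x points along the fingers, y is the direction in which the jaws open and shut, and the axes are right-handed (so a half turn about x gives the same grasp; the last joint's range is limited). The gripper opens to 88 mm and grips with 3 to 60 N. Pads are 18 mm wide; open, the fingers measure 123 mm over their backs; the gripper's body (75 mm by 187 mm) begins 45 mm behind the grasp point.
Start: joints at [1.123, 0.264, 1.604, -0, 1.274, -0.037], TCP at [0.27, 0.619, 0.239] pointing down, gripper open.
Joint ranges: [-2.63, 2.63], [-0.94, 2.18], [0.31, 2.57], [-1.31, 4.45], [0, 2.66], [-2.55, 2.55]. Speed limits (rad/s): [2.57, 2.57, 3.14, 3.14, 3.14, 3.14].

### API

Orientations are given as a rotation vector (axis times angle).
In Python, from cell import manip, inverse_kinematics, cams, order gives the robot as it stands. Calls block until the motion is done:
- manip.move_pose(position, orientation): joint-space move of the TCP to a pose.
- manip.move_linear(position, rate=0.15, rot=None): straight line of the TCP; rot=None keeps the orientation; rate is the mean speed in m/s.
- manip.set_joints(angles): joint-space move.
- manip.set_gripper(opening, force=None): finger opening in m; force is the grip in N (None keeps the last); returns when the fingers have stopped.
- manip.dwell(seconds).
- inverse_kinematics(position, orientation): joint angles nearest the present ones, or None.
- manip.state(): the state.
- cams.capture(name): name is "side" or "top" or "wrist"; returns a dict with "image" (384x512x3 uint8, blue, green, red), "z_map" (384x512 float32, m along the optical axis (not along the pixel's ray), 0 where there is no reading), "intrinsics" (3x3 intrinsics, pixels), "position" and "orientation" of the camera in the world; the wrist camera has in their place "T_tool_cam" (4x4, takes a point from camera to tool coordinates, whose origin is the TCP and whose axes are the tool frame's). Camera axes: x right, y down, z forward; pixel columns grow to the right and rows downward; lengths in m; the calibration is good to about 2 mm. The wrist camera is an equidistant fisheye: a pixel r from the principal point sees the ray r / f radians off the axis. A picture is of the moment at which its call begins: read the wrist's pose just before it.
A pose or a line that the arm cannot do raises manip.IKError and nothing moves.
- order.close_job(): hands the job in, once; it reports no verdict.
The state is a dict: "clock": time; "joint_pos": joint angles; "joint_velocities": joint speeds; "tau": joint torques, N m; "tool_pos": TCP position; "tcp_rot": TCP orientation; "contact_force": force on the tool from outside, world axes, zero at the start; "moment": the same for the moment, N m; "gripper_width": finger opening in m.
Only numpy, scipy, OpenCV 4.12 (cv2) and the standard library are available. Lean on these libraries where they do the work, as an engineer would, in place of code of your own. Each camera call takes 0.05 s, during which the arm holds its last target. There are 200 camera calls.

## Working session

There is one attempt and no reset: what is moved stays moved. The work goes in short steps, each a Python script; the robot and the scene stay as the last script left them, time stands still between calls to the robot, and variables do not carry over. Pictures are saved under pics/ and viewed, about 12 in all and at most 16, crops included, and the job is handed in when it is done.

```bash
ls; mkdir -p pics; python3 - <<'E'
from cell import manip,cams
import cv2,numpy as np
np.set_printoptions(precision=4,suppress=True)
for n in("side","top"):
    c=cams.capture(n); cv2.imwrite(f"pics/{n}0.png",c["image"]); np.savez(f"{n}0.npz",**c)
    print(n,c["intrinsics"],c["position"],c["orientation"],(c["z_map"]>0).mean())
c=cams.capture("wrist");print(c["T_tool_cam"],c["intrinsics"]);print(manip.state())
E
```

```text
pics
side [[492.581    0.     259.632 ]
 [  0.     492.581  193.9101]
 [  0.       0.       1.    ]] [ 0.3128 -0.8966  0.7059] [-2.2993  0.2514 -0.0803] 0.995941162109375
top [[370.9921   0.     251.583 ]
 [  0.     370.9921 196.2843]
 [  0.       0.       1.    ]] [ 0.3651 -0.1565  0.9548] [-2.1941  2.203  -0.0778] 0.9959564208984375
[[ 0.0003 -0.2705  0.9627 -0.1471]
 [ 1.      0.0001 -0.0003  0.0002]
 [ 0.      0.9627  0.2705 -0.0713]
 [ 0.      0.      0.      1.    ]] [[297.3186   0.     258.4019]
 [  0.     297.3186 185.1377]
 [  0.       0.       1.    ]]
{'clock': 0.15, 'joint_pos': array([ 1.1231,  0.2646,  1.605 , -0.    ,  1.2737, -0.0369]), 'joint_velocities': array([ 0.0004, -0.0027, -0.0057,  0.0019, -0.0007, -0.0007]), 'tau': array([  0.    , -50.2846, -35.7468,   0.0728,   0.025 ,  -0.0001]), 'tool_pos': array([0.2693, 0.6184, 0.2377]), 'tcp_rot': array([ 0.3209,  1.547 , -0.3235]), 'contact_force': array([ 0.0762,  0.0787, -0.8254]), 'moment': array([ 0.0273,  0.0499, -0.002 ]), 'gripper_width': 0.08801540500136322}
```

View pics/side0.png

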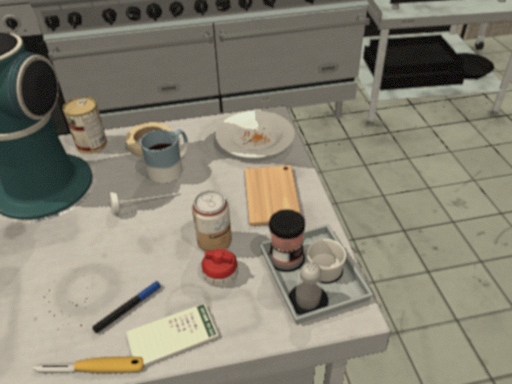

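View pics/top0.png

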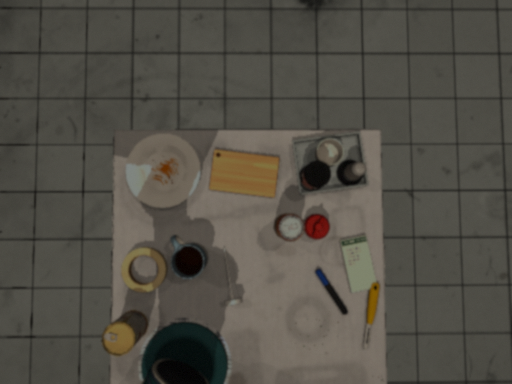

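The side view shows the jar (287,240), shaker (310,285) and ramekin (325,260) in the caddy, with the can (211,220) and timer (219,265) in front. The board is at (271,195) and the plate at (255,135). The top view shows the plate at (163,171), board (244,173), ramekin (329,150), jar (315,175), shaker (351,172), can (289,226) and timer (317,226).

```bash
cat > h.py <<'E'
import numpy as np,cv2
from scipy.spatial.transform import Rotation as R
np.set_printoptions(precision=4,suppress=True)
def world(c):
    K=c["intrinsics"];v,u=np.mgrid[:384,:512];z=c["z_map"]
    p=np.stack([(u-K[0,2])/K[0,0]*z,(v-K[1,2])/K[1,1]*z,z],-1)
    return p@R.from_rotvec(c["orientation"]).as_matrix().T+c["position"]
def cast(c,uv,h):
    K=c["intrinsics"];uv=np.atleast_2d(uv).astype(float)
    d=np.c_[(uv[:,0]-K[0,2])/K[0,0],(uv[:,1]-K[1,2])/K[1,1],np.ones(len(uv))]@R.from_rotvec(c["orientation"]).as_matrix().T
    return (c["position"]+d*((h-c["position"][2])/d[:,2])[:,None])[:,:2]
def rect(W,H,n=4):  # heightmap utility
    pass
E
python3 - <<'E'
from h import *
T=dict(np.load("top0.npz"));S=dict(np.load("side0.npz"))
for n,c in(("top",T),("side",S)):
    W=world(c);Z=W[...,2]
    print(n,"table",np.median(Z[(W[...,0]>.15)&(W[...,0]<.25)&(W[...,1]<-.1)&(W[...,1]>-.4)&(abs(Z)<.03)]))
    hsv=cv2.cvtColor(c["image"],cv2.COLOR_BGR2HSV)
    on=(W[...,0]>.2)&(W[...,0]<.56)&(W[...,1]<.25)&(W[...,1]>-.6)
    for lo,hi,nm in((.032,.052,'ramek'),(.08,.105,'tall'),(.1,.13,'can'),(.045,.065,'timer')):
        m=(on&(Z>lo)&(Z<hi)).astype(np.uint8)
        k,l,s,cc=cv2.connectedComponentsWithStats(m)
        for i in range(1,k):
            if s[i,4]>25: q=W[l==i]; print(nm,s[i],q.mean(0),(q.max(0)+q.min(0))/2,np.ptp(q,axis=0))
    b=((hsv[...,0]>8)&(hsv[...,0]<25)&(hsv[...,1]>90)&on&(Z<.03)).astype(np.uint8)
    b=cv2.morphologyEx(b,cv2.MORPH_OPEN,np.ones((5,5)))
    ct=max(cv2.findContours(b,0,2)[0],key=cv2.contourArea)[:,0]
    xy=cast(c,ct,.014); print("board",cv2.minAreaRect((xy*1000).astype(np.float32)))
    # topdown heightmap crops for viewing
    big=[]
    m=(on&(Z>.012)&(W[...,1]>-.03)); q=W[m]; print("plate",(q.max(0)+q.min(0))/2,np.ptp(q,axis=0))
a=cv2.resize(T["image"][120:250,110:385],None,fx=2.9,fy=2.9,interpolation=cv2.INTER_CUBIC)
b=cv2.resize(S["image"][170:330,180:380],None,fx=2,fy=2,interpolation=cv2.INTER_CUBIC)
cv2.imwrite("pics/t1.png",cv2.convertScaleAbs(a,alpha=1.5))
E
```

```text
top table 0.0007324284558758443
ramek [316 139  28  27 185] [ 0.5322 -0.3677  0.0432] [ 0.5269 -0.3624  0.0415] [0.0655 0.0677 0.0186]
ramek [345 164  15  17  63] [ 0.4725 -0.4106  0.0425] [ 0.4778 -0.4174  0.0417] [0.0398 0.031  0.0189]
ramek [301 173  12  16  26] [ 0.4526 -0.3     0.0372] [ 0.4572 -0.3053  0.0414] [0.038  0.0279 0.0181]
ramek [305 214  25  26 402] [ 0.3433 -0.3279  0.0392] [ 0.3426 -0.3306  0.042 ] [0.0619 0.0604 0.0199]
tall [304 161  27  27 583] [ 0.4663 -0.3201  0.0979] [ 0.4662 -0.3205  0.0915] [0.061  0.0608 0.0213]
tall [352 162  14  14 161] [ 0.4802 -0.4203  0.089 ] [ 0.4804 -0.4212  0.0884] [0.0319 0.031  0.015 ]
tall [275 213  30  29 111] [ 0.3442 -0.2472  0.1001] [ 0.3434 -0.2556  0.0925] [0.0643 0.0654 0.0249]
tall [171 238  34  41 268] [ 0.2753 -0.0103  0.088 ] [ 0.2727 -0.0184  0.0878] [0.0915 0.0786 0.0155]
can [276 213  29  29 621] [ 0.3435 -0.2551  0.1106] [ 0.3434 -0.2559  0.1095] [0.0642 0.0646 0.019 ]
timer [331 139  13  17  31] [ 0.5429 -0.3869  0.0465] [ 0.5392 -0.3812  0.0468] [0.0405 0.0293 0.0035]
timer [346 163  15  16  65] [ 0.4748 -0.4113
[... 2162 characters left out ...]
 [0.0656 0.031  0.0199]
timer [269 238  35  17 210] [ 0.4611 -0.3456  0.0555] [ 0.4654 -0.3376  0.055 ] [0.0583 0.0326 0.0199]
timer [307 239  12  23  45] [ 0.5044 -0.3516  0.0463] [ 0.5094 -0.3528  0.0465] [0.0303 0.0451 0.003 ]
timer [205 250  27  13 236] [ 0.3429 -0.3337  0.0525] [ 0.3431 -0.3305  0.052 ] [0.0438 0.0299 0.0138]
timer [320 253  26  17  55] [ 0.537  -0.3906  0.0463] [ 0.5347 -0.3853  0.047 ] [0.0505 0.0291 0.004 ]
timer [297 277  24  19 240] [ 0.476  -0.4358  0.0551] [ 0.4791 -0.4292  0.0551] [0.0373 0.0289 0.0198]
board ((478.2541809082031, -156.44309997558594), (175.07655334472656, 103.60064697265625), 82.42591857910156)
plate [0.3801 0.0629 0.0531] [0.3596 0.1855 0.0821]
```

View pics/t1.png

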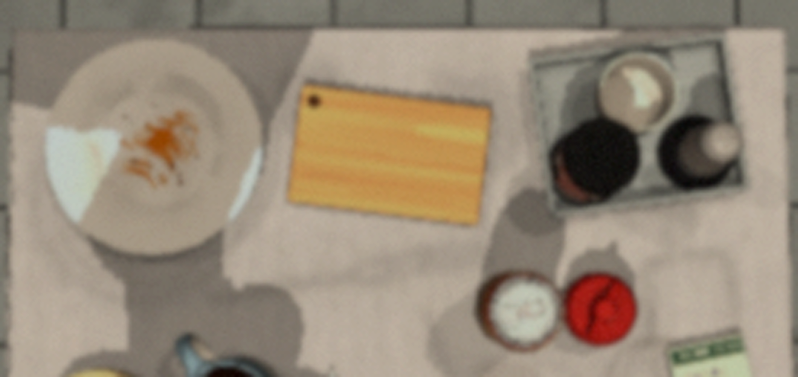

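The brightened crop shows the objects on their pads. The jar–shaker distance and the ramekin offset from depth match the caddy geometry to about 1 mm. Next I'll fit the plate and check reachability.

```bash
cat >> h.py <<'E'
def down(yaw):  # tool x down, jaw (tool y) along world +y turned by yaw
    y=np.array([-np.sin(yaw),np.cos(yaw),0]);x=np.array([0,0,-1.])
    return R.from_matrix(np.c_[x,y,np.cross(x,y)]).as_rotvec()
JAR=np.array([.4664,-.3212]);SHK=np.array([.4806,-.4225]);RAM=np.array([.5274,-.3635]);CY=np.radians(8.2)
BRD=np.array([.4795,-.150]);BY=np.radians(-7.4)
def onboard(x,y): return BRD+R.from_euler('z',BY).as_matrix()[:2,:2]@[x,y]
JB=onboard(0,.046);SB=onboard(0,-.050)
E
python3 - <<'E'
from h import *
from cell import inverse_kinematics as ik
for n in("top","side"):
    T=dict(np.load(n+"0.npz"))
    W=world(T);Z=W[...,2]
    m=(Z>.015)&(Z<.04)&(W[...,0]>.33)&(W[...,1]>-.045)&(W[...,0]<.58)&(W[...,1]<.22)
    m=cv2.morphologyEx(m.astype(np.uint8),cv2.MORPH_OPEN,np.ones((2,2)))
    k,l,s,_=cv2.connectedComponentsWithStats(m);l=l==1+np.argmax(s[1:,4])
    p=W[l];print(len(p),(p.max(0)+p.min(0))/2,np.ptp(p,axis=0))
    (cx,cy),r=cv2.minEnclosingCircle((p[:,:2]*1000).astype(np.float32));print("circ",cx,cy,r)
    r0=np.hypot(W[...,0]-cx/1000,W[...,1]-cy/1000)
    print([(rr,round(float(np.median(Z[(r0>rr)&(r0<rr+.01)])),4)) for rr in np.arange(0,.1,.01)])
for p,y in((JAR,CY),(SHK,CY),(RAM,CY),(JB,BY),(SB,BY),((.45,.07),0)):
    for o in(0,np.pi):
        for z in(.02,.22): print(p,o,z,ik([*p,z],down(y+o)))
E
```

```text
2471 [ 0.4707 -0.0053  0.4756] [0.2112 0.3024 0.9584]
circ 450.20318603515625 -12.582328796386719 167.174560546875
[(np.float64(0.0), 0.0197), (np.float64(0.01), 0.0194), (np.float64(0.02), 0.0138), (np.float64(0.03), 0.0085), (np.float64(0.04), 0.0078), (np.float64(0.05), 0.0084), (np.float64(0.06), 0.0086), (np.float64(0.07), 0.0084), (np.float64(0.08), 0.0084), (np.float64(0.09), 0.0075)]
1705 [ 0.4516 -0.3745  0.352 ] [0.2774 1.0442 0.7079]
circ 403.95062255859375 -375.419189453125 529.0752563476562
[(np.float64(0.0), 0.0007), (np.float64(0.01), 0.0008), (np.float64(0.02), 0.0008), (np.float64(0.03), 0.0009), (np.float64(0.04), 0.0016), (np.float64(0.05), 0.0121), (np.float64(0.06), 0.0051), (np.float64(0.07), 0.0056), (np.float64(0.08), 0.0055), (np.float64(0.09), 0.0052)]
[ 0.4664 -0.3212] 0 0.02 [-0.6471  0.2925  2.0158  0.      0.8333 -2.361 ]
[ 0.4664 -0.3212] 0 0.22 [-0.6471  0.0721  1.8614  0.      1.2081 -2.361 ]
[ 0.4664 -0.3212] 3.141592653589793 0.02 [-0.6471  0.2925  2.0158 -0.      0.8333  0.7806]
[ 0.4664 -0.3212] 3.141592653589793 0.22 [-0.6471  0.0721  1.8614 -0. 
[... 960 characters left out ...]
3 0.22 [-0.262  -0.0642  1.9983 -0.      1.2076  1.438 ]
[ 0.4731 -0.1996] 0 0.02 [-0.4478  0.2064  2.1283 -0.      0.8069 -1.8894]
[ 0.4731 -0.1996] 0 0.22 [-0.4478 -0.0305  1.9661 -0.      1.206  -1.8894]
[ 0.4731 -0.1996] 3.141592653589793 0.02 [-0.4478  0.2064  2.1283 -0.      0.8069  1.2522]
[ 0.4731 -0.1996] 3.141592653589793 0.22 [-0.4478 -0.0305  1.9661 -0.      1.206   1.2522]
(0.45, 0.07) 0 0.02 [ 0.0996  0.1069  2.2475 -0.      0.7873 -1.4712]
(0.45, 0.07) 0 0.22 [ 0.0996 -0.1485  2.0739 -0.      1.2162 -1.4712]
(0.45, 0.07) 3.141592653589793 0.02 [ 0.0996  0.1069  2.2475 -0.      0.7873  1.6704]
(0.45, 0.07) 3.141592653589793 0.22 [ 0.0996 -0.1485  2.0739  0.      1.2162  1.6704]
```

```bash
python3 - <<'E'
from h import *
for n in("top","side"):
    T=dict(np.load(n+"0.npz"));W=world(T);Z=W[...,2]
    m=(T["z_map"]>0)&(Z>.013)&(Z<.03)&(np.hypot(W[...,0]-.45,W[...,1]-.07)<.125)
    p=W[m][:,:2]
    for i in range(30):
        A=np.c_[2*p,np.ones(len(p))];c=np.linalg.lstsq(A,(p**2).sum(1),rcond=None)[0][:2]
        r=np.hypot(*(p-c).T);k=abs(r-np.median(r))<.02;p=p[k] if k.mean()<1 else p
    r0=np.hypot(W[...,0]-c[0],W[...,1]-c[1]);v=T["z_map"]>0
    print(n,c,len(p),np.percentile(r,[2,50,98]),p.min(0),p.max(0),(p.min(0)+p.max(0))/2)
    print([round(float(np.median(Z[v&(r0>q)&(r0<q+.01)])),4) for q in np.arange(0,.11,.01)])
E
```

```text
top [0.4839 0.0559] 2572 [0.0591 0.0777 0.0933] [ 0.3927 -0.0389] [0.5739 0.1482] [0.4833 0.0546]
[0.0097, 0.0094, 0.009, 0.0088, 0.0087, 0.0117, 0.0172, 0.0192, 0.0206, 0.0175, 0.0004]
side [0.4834 0.0538] 1709 [0.0597 0.0784 0.0945] [ 0.392  -0.0422] [0.5744 0.1499] [0.4832 0.0539]
[0.0099, 0.01, 0.0096, 0.0092, 0.0094, 0.0119, 0.0176, 0.0191, 0.02, 0.0025, 0.0009]
```

```bash
cat >> h.py <<'E'
PLT=np.array([.4834,.0545]);ZT=.21
from cell import manip,cams
def st(t):
    s=manip.state();print(t,round(s["clock"],1),s["tool_pos"],"w",round(s["gripper_width"],4),"F",s["contact_force"])
def pick(p,yaw,z,opening,force):
    manip.set_gripper(opening)
    manip.move_pose([*p,ZT],down(yaw+np.pi));manip.move_linear([*p,z+.06],.25);manip.move_linear([*p,z],.08)
    st("at");manip.set_gripper(0,force);st("grip")
    manip.move_linear([*p,z+.05],.08);manip.move_linear([*p,ZT],.25);st("up")
def place(p,yaw,z,opening):
    manip.move_linear([*p,ZT],.2,down(yaw+np.pi));manip.move_linear([*p,z+.03],.2);manip.move_linear([*p,z],.04)
    st("low");manip.set_gripper(opening);manip.dwell(.2);st("rel")
    manip.move_linear([*p,z+.07],.1);manip.move_linear([*p,ZT],.3)
E
python3 - <<'E'
from h import *
manip.move_pose([*JAR,.25],down(CY+np.pi))
pick(JAR,CY,.050,.082,20)
E
```

```text
at 5.5 [ 0.4667 -0.3214  0.0502] w 0.0821 F [-0.2718  0.8638 -0.44  ]
grip 6.0 [ 0.4669 -0.3218  0.0507] w 0.0619 F [ 1.0171 -1.9513  1.0224]
up 7.3 [ 0.4658 -0.3207  0.2087] w 0.0624 F [-0.6003 -0.1828 -3.4161]
```

```bash
python3 - <<'E'
from h import *
place(JB,BY,.0615,.078)
pick(SHK,CY,.043,.070,20)
place(SB,BY,.0545,.060)
c=cams.capture("side");cv2.imwrite("pics/s2.png",cv2.resize(c["image"][110:350,160:400],None,fx=2.4,fy=2.4)); np.savez("side2.npz",**c)
E
```

```text
low 10.2 [ 0.4856 -0.1044  0.0615] w 0.0624 F [ 0.6902 -0.3385 -2.4226]
rel 10.8 [ 0.4855 -0.1044  0.0616] w 0.0776 F [0.5663 0.5125 0.0441]
at 15.1 [ 0.4808 -0.4228  0.0432] w 0.0696 F [ 0.6531 -0.044   0.115 ]
grip 15.7 [ 0.4808 -0.4227  0.0433] w 0.0384 F [-0.3318 -0.751   1.0484]
up 17.1 [ 0.4801 -0.422   0.2087] w 0.0384 F [ 0.2468 -0.4841 -1.5343]
low 20.1 [ 0.4732 -0.1996  0.0546] w 0.0378 F [-0.1819 -0.2249 -0.3997]
rel 20.8 [ 0.4731 -0.1996  0.0545] w 0.0599 F [-0.2498  0.1267  0.053 ]
```

View pics/s2.png

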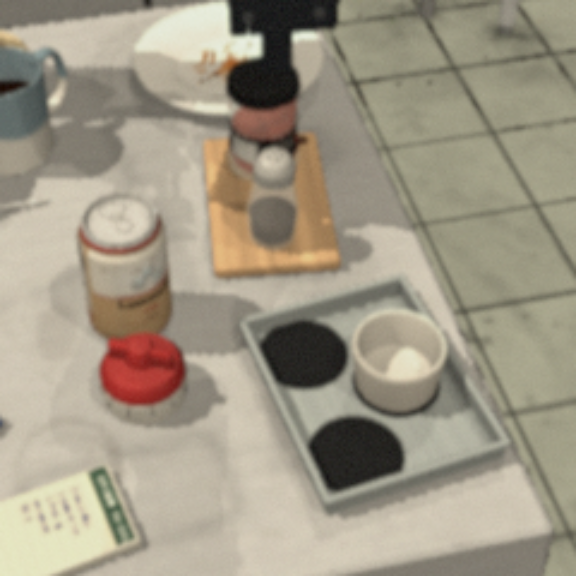

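Jar (crop ~262,120) and shaker (~273,200) stand upright on the board; the ramekin (398,360) is untouched and both front pads are bare. I'll cross-check the pad positions and then move the ramekin.

```bash
python3 - <<'E'
from h import *
c=dict(np.load("side2.npz"));g=c["image"].max(2)
m=(g<60).astype(np.uint8);m[:240]=0
k,l,s,cc=cv2.connectedComponentsWithStats(m)
for i in range(1,k):
    if 300<s[i,4]<3000: print(s[i],cast(c,cc[i],.004))
pick(RAM,CY,.020,.086,15)
place(PLT,0,.0255,.080)
c=cams.capture("side");cv2.imwrite("pics/s3.png",cv2.resize(c["image"][90:290,190:350],None,fx=3,fy=3));np.savez("side3.npz",**c)
E
```

```text
[269 244  35  27 723] [[ 0.4684 -0.3235]]
[289 284  39  30 815] [[ 0.4813 -0.4198]]
[ 94 297  47  35 351] [[ 0.1601 -0.38  ]]
at 24.9 [ 0.5277 -0.3637  0.0202] w 0.0859 F [ 1.2005 -0.2588 -0.354 ]
grip 25.4 [ 0.5279 -0.3639  0.0207] w 0.0664 F [-0.0105 -0.9231  2.0818]
up 26.9 [ 0.5266 -0.3629  0.2083] w 0.0668 F [-0.0371  1.294  -1.5409]
low 30.9 [0.4835 0.0545 0.0253] w 0.0669 F [ 0.0072 -0.1394 -1.8117]
rel 31.5 [0.4834 0.0545 0.0255] w 0.0802 F [0.0572 0.3609 0.0999]
```

View pics/s3.png

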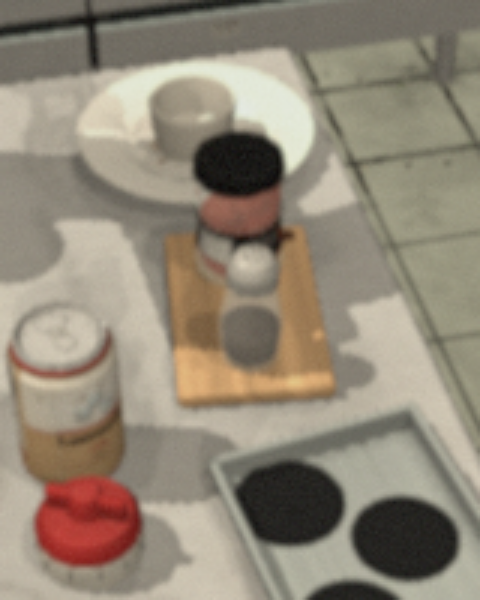

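The ramekin stands upright on the plate (crop ~192,118), and the jar and shaker are still on the board. I'll measure all three, then return the shaker and then the jar.

```bash
cat >> h.py <<'E'
def blob(c,p,r,lo,hi):
    W=world(c);q=W[(c["z_map"]>0)&(np.hypot(*(W[...,:2]-p).transpose(2,0,1))<r)&(W[...,2]>lo)&(W[...,2]<hi)]
    if len(q)<15: return "none"
    (x,y),rr=cv2.minEnclosingCircle((q[:,:2]*1000).astype(np.float32));return len(q),round(x,1),round(y,1),round(rr,1),q[:,2].max().round(4)
E
python3 - <<'E'
from h import *
manip.move_pose([*SB,ZT],down(BY+np.pi))
manip.move_linear([.35,-.30,.35],.3)
t=cams.capture("top");s=cams.capture("side");cv2.imwrite("pics/t4.png",t["image"])
for n,c in(("top",t),("side",s)):
    print(n,"ram",blob(c,PLT,.06,.040,.06),"jar",blob(c,JB,.045,.098,.12),"shk",blob(c,SB,.035,.09,.12),"can",blob(c,[.343,-.256],.045,.105,.13))
E
```

```text
top ram (197, 484.3, 55.3, 34.9, np.float64(0.0545)) jar (590, 484.8, -105.2, 31.6, np.float64(0.1126)) shk (167, 473.4, -200.0, 17.2, np.float64(0.106)) can (64, 345.9, -233.6, 20.5, np.float64(0.1181))
side ram (275, 484.2, 54.2, 36.2, np.float64(0.0533)) jar (565, 485.0, -107.2, 33.4, np.float64(0.1122)) shk (194, 472.8, -202.6, 16.7, np.float64(0.1047)) can (729, 343.2, -258.7, 31.0, np.float64(0.1179))
```

```bash
python3 - <<'E'
from h import *
manip.move_linear([.47,-.2,.3],.3)
pick(SB,BY,.0535,.066,20)
place(SHK,CY,.0440,.066)
pick(JB,BY,.0605,.080,20)
place(JAR,CY,.0510,.080)
manip.move_linear([*JAR,.32],.3);manip.move_pose([.27,.5,.3],down(np.pi))
t=cams.capture("top");s=cams.capture("side")
for n,c in(("top",t),("side",s),("top-before",dict(np.load("top0.npz"))),("side-before",dict(np.load("side0.npz")))):
    print(n,"ram",blob(c,PLT,.06,.040,.06),"jar",blob(c,JAR,.05,.09,.11),"shk",blob(c,SHK,.035,.08,.11),"can",blob(c,[.343,-.256],.045,.105,.13),"tim",blob(c,[.343,-.33],.042,.05,.07))
st("end")
im=np.hstack([s["image"][100:330,180:380],t["image"][100:330,110:390]]);cv2.imwrite("pics/f5.png",cv2.resize(im,None,fx=1.6,fy=1.6))
E
```

```text
at 37.9 [ 0.4734 -0.1997  0.0537] w 0.0662 F [ 0.3695  0.3458 -0.2021]
grip 38.5 [ 0.4733 -0.1997  0.0538] w 0.0377 F [-0.7515  0.2611  1.059 ]
up 39.8 [ 0.4725 -0.1993  0.2089] w 0.0381 F [-0.4462 -0.156  -0.9396]
low 42.8 [ 0.4805 -0.4224  0.0439] w 0.0381 F [-1.0592  0.3606  0.8047]
rel 43.6 [ 0.4806 -0.4225  0.044 ] w 0.0664 F [ 0.2683 -0.2724  0.4287]
at 47.9 [ 0.4859 -0.1045  0.0608] w 0.0799 F [ 0.7293  0.6317 -0.2028]
grip 48.3 [ 0.4859 -0.1047  0.061 ] w 0.0624 F [-0.3809 -1.2941  0.9165]
up 49.7 [ 0.4849 -0.1042  0.209 ] w 0.0625 F [-0.4055  0.4118 -2.1145]
low 52.6 [ 0.4666 -0.3218  0.0512] w 0.0623 F [-0.4273 -4.3048 -1.6241]
rel 53.2 [ 0.4664 -0.3211  0.051 ] w 0.0802 F [ 0.4679 -0.0705  0.1899]Traceback (most recent call last):
  File "<stdin>", line 7, in <module>
cell.IKError: the arm cannot take that pose within its joint ranges
```

```bash
python3 - <<'E'
from h import *
st("now");manip.set_joints([1.123,.264,1.604,0,1.274,-.037])
t=cams.capture("top");s=cams.capture("side")
for n,c in(("top",t),("side",s),("top-before",dict(np.load("top0.npz"))),("side-before",dict(np.load("side0.npz")))):
    print(n,"ram",blob(c,PLT,.06,.040,.06),"jar",blob(c,JAR,.05,.09,.11),"shk",blob(c,SHK,.035,.08,.11),"can",blob(c,[.343,-.256],.045,.105,.13),"tim",blob(c,[.343,-.33],.042,.05,.07))
st("end")
im=np.hstack([s["image"][100:330,180:380],t["image"][100:330,110:390]]);cv2.imwrite("pics/f5.png",cv2.resize(im,None,fx=1.6,fy=1.6))
E
```

```text
now 55.1 [ 0.466  -0.3209  0.3188] w 0.0801 F [ 1.2511  0.1576 -1.2995]
top ram (199, 483.9, 55.4, 34.7, np.float64(0.0547)) jar (579, 466.0, -321.1, 31.8, np.float64(0.1022)) shk (164, 480.3, -420.7, 16.8, np.float64(0.0965)) can (548, 343.0, -255.8, 30.8, np.float64(0.1185)) tim (96, 343.0, -329.5, 24.1, np.float64(0.0591))
side ram (271, 483.6, 54.3, 36.2, np.float64(0.0542)) jar (857, 465.7, -321.7, 32.8, np.float64(0.102)) shk (310, 480.6, -423.6, 17.1, np.float64(0.095)) can (722, 343.2, -258.7, 30.9, np.float64(0.1175)) tim (234, 350.0, -316.7, 31.2, np.float64(0.0699))
top-before ram none jar (576, 466.5, -321.1, 31.6, np.float64(0.1022)) shk (161, 480.8, -422.1, 17.2, np.float64(0.0959)) can (545, 343.6, -256.4, 30.9, np.float64(0.119)) tim (97, 343.0, -329.2, 23.9, np.float64(0.0591))
side-before ram none jar (855, 467.8, -322.8, 32.5, np.float64(0.1028)) shk (310, 481.3, -423.9, 17.3, np.float64(0.096)) can (724, 342.8, -258.5, 31.0, np.float64(0.1176)) tim (224, 350.1, -316.5, 30.7, np.float64(0.0698))
end 58.5 [0.2703 0.6184 0.2388] w 0.0802 F [ 0.6363  0.4321 -0.3279]
```

View pics/f5.png

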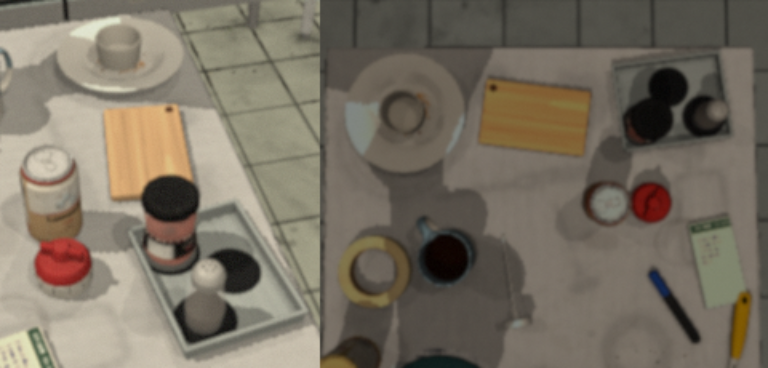

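The ramekin is mid-plate (left ~118,47; right ~405,112). The jar and shaker stand upright on their pads (left ~170,222 and ~206,297), the board is empty, and the can and timer haven't moved. Handing in.

```bash
python3 -c "
from cell import order;print(order.close_job())"
```

```text
the job is handed in; nothing more can be done
None
```

The job is done and handed in at about 58.5 s on the robot clock, against the 128 s limit; no verdict is reported. I set the jar and then the shaker on the board, moved the ramekin to the middle of the plate, then put the shaker and jar back on their starting spots.

**Last checks, top and side cameras:**
- **Ramekin:** within about 1 mm of the plate centre I had measured.
- **Jar and shaker:** back within about 2.5 mm of their starting positions, and upright in the final picture.
- **Can and timer:** unmoved, within 1 mm.
- **Arm:** back at its start pose, clear of everything.

**What did not go to plan:**
- A final retreat move was refused as out of joint range. I used the start joint angles instead, and nothing was disturbed.
- The wrist showed a brief 4 N sideways force as the jar went back. The pictures show no effect from it.
- The fingers closed to 38 mm on the shaker, less than its 44 mm body, so they gripped its shoulder. It held without trouble both times.

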